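# Slide a crate of jars up the dock ramp until the lip catches it

### The job

Park the green crate of jars in the stainless dock: slide it (do not lift it) up the ramp, jars first, until its trailing edge drops behind the lip with the yellow line, and do not ram it into the rubber back stop. Then make sure it is caught: draw it back against the lip with a steady pull of about 10 N (a kilo) for about a second, without wrenching or tipping it. Let go with the crate sitting flat in the bay behind the lip, and leave the other things on the bench where they are.

Things in the scene. Friction and masses are not known exactly. Their poses are not given: they have to be found in the camera images.
- dock: Stainless crate dock fixed to the bench: ramp, lip, bay, back stop. Origin on the bench surface at mid-width, at the top end of the ramp. x points level up the lane (from ramp to back stop), z up, y across. Lane 108 mm wide between thin upright steel side guides with blue edges; ramp and bay floor lined with slippery white plastic: a crate let go on the ramp slides back down.
- ramp_toe (a point): Middle of the ramp's toe, flush with the bench, 136 mm before the dock's origin. From here the ramp rises at 14.5 degrees (0.253 rad) to the lip, with guides 18 mm high at its sides. Flared wings 20 mm high start here and reach 25 mm out over the bench, where the mouth is 132 mm wide. Axes are the dock's.
- bay_floor (a point): Middle of the bay floor's low end, below the lip: at the dock's origin but 21 mm up. From here the bay floor rises at 4 degrees (0.07 rad) towards the back stop, with guides 24 mm high at its sides; the crate does not slide on it by itself. Axes are the dock's.
- lip: The lip stop at the top of the ramp. Origin and axes are the dock's. In its two dark slotted side brackets is clamped the lip bar, right across the lane: 8 mm thick, rigid, dark, rounded top with a yellow line, 34 mm above the bench, level with the ramp's end, 12 to 13 mm above the bay floor. Its bay-side face is at x = 0 to 12 mm: where it is clamped differs and is not measured.
- backstop: Dark steel plate with two black rubber buffers across the far end of the bay, clamped at a depth that differs. Origin at mid-width on the buffers' face, level with the bay floor; axes are the dock's. The buffers' face is 156 to 164 mm up the lane from the dock's origin, which leaves the crate 4 to 24 mm of play behind the lip.
- crate_center (a point): Centre, half-way up, of the open green plastic crate, 140 mm long, 100 wide, 60 high, 0.55 to 0.9 kg. x points along it to the end packed with four small jars (lower than the rim), which enters first; z up. Floor and sides 5 mm thick, ends 8 mm. Inside the trailing end it is empty for 54 mm. A pull at the rim can tip it back over the lip; a pull low on the wall does not.
- crate_heel (a point): Middle of the crate's trailing bottom edge: 70 mm behind the crate's centre along its length, 30 mm below it. Axes are the crate's. Once dropped behind the lip it is at x = 0 to 24 mm, z = 21 to 23 mm in the dock's frame.
- crate_rear_rim (a point): Middle of the top of the crate's trailing end wall, which is 8 mm thick and can be straddled or gripped from above: 60 mm above the crate's underside, 66 mm behind its centre. Axes are the crate's.
- soy_bottle: Bystander: brown glass bottle with a red cap, loose, 60 mm across, 190 mm tall; origin at the centre of its foot.
- steel_bowl: Bystander: shiny metal bowl, loose, 110 mm across, 50 mm tall; origin at the centre of its foot.
- ladle: Bystander: long-handled metal spoon, loose, 240 mm long, lying flat; origin at the middle of its length, on the bench.
- chilli_jar: Bystander: squat red jar with a brass lid, loose, 60 mm across, 75 mm tall; origin at the centre of its foot.
- mug: Bystander: blue mug, loose, 76 mm across, 85 mm tall; origin at the centre of its foot.
- stock_carton: Bystander: small cardboard carton, loose, 80 x 100 x 60 mm tall; origin at the centre of its underside.
Things that resemble listed ones, but are neither listed nor needed, are in the scene too. There is more than one size of the part that bears crate_center; the job needs the middle-sized.

How it is judged:
By the outcome, as a careful person would: the job done as asked, in the order asked, and still so for the second after the job is handed in, with the robot touching nothing.
It also fails if it takes over 64 s, if anything falls off the work surface, if the arm or the gripper's body presses on something with over 40 N, if the wrist force passes 120 N, or if a joint passes its speed limit or range.

### The arm

A 6-joint arm with a two-finger parallel gripper is mounted at the origin on the work surface. World frame = base frame: x ahead of the robot, y to its left, z up, the work surface at z = 0. Lengths are in m, angles in rad, forces in N, time in s.
With the tool pointing down it reaches from about 0.375 to 0.9 m from the base axis. Payload 3.1 kg.
Tool frame: the origin (TCP) lies where the fingers leave the gripper's body, on its centre line; the fingertips stand manip.tip_reach ahead of it and the grasp point (between the pads) lies 54 mm ahead of it (manip.tip_reach is the distance from the TCP to the fingertips, in m); z points along the fingers, y is the direction in which the jaws open and shut (so a half turn about z gives the same grasp; the last joint's range is limited). The gripper opens to 85 mm and grips with 20 to 120 N. Pads are 22 mm wide; open, the fingers measure 114 mm over their backs; the gripper's body (76 mm by 85 mm) begins 54 mm behind the grasp point. The pads swing forward as they close: fully open they stand 13 mm farther back than shut.
Start: joints at [0.977, 0.527, 1.433, -0, 1.181, -0.178], TCP at [0.252, 0.572, 0.304] pointing down, gripper open.
Joint ranges: [-3.08, 3.08], [-0.75, 2.2], [0.22, 2.44], [-1.43, 4.57], [0, 2.65], [-2.85, 2.85]. Speed limits (rad/s): [2.79, 2.79, 3.14, 3.14, 3.14, 3.14].

### API

Orientations are given as a unit quaternion [x, y, z, w].
In Python, from station import manip, cams, order gives the robot as it stands. The module is installed in compiled form; this text tells all that it offers.
- The arm moves only by the tool drive_tool, never from a script. Its arguments are lists of equal length, an entry for each row: "linear": the shift along the tool's x, y, z in mm, a list of three; "rot": the turn, a rotation vector about the tool's x, y, z in degrees, a list of three; "hand": the finger opening in mm, from 0 to 85.4. A call has 1 to 20 rows; each row shifts and turns the pose as measured when the row begins, along the tool's axes as they then stand; what a row does not reach is not made up. A row lasts 1/12 s, in which the tool goes at most 41.7 mm and 7.16 degrees, less where a joint would pass 70% of its speed; a pose out of reach is approached as far as the arm can. A call with a gripper value outside its range is refused whole. The fingers move at their own pace and stop on an object; "force" is the grip in N (left out, the last holds). Time passes only in rows, so rows that do not move let the fingers close. It gives the time, the measured TCP pose, the force and the opening at its end, in the units of the state.
- manip.sense(): the state, without advancing time (a new reading comes with each control period).
- cams.snapshot(name): name is "side" or "top"; returns the picture (420x560x3 uint8, red, green, blue); there is no depth.
- cams.camera_model(name): a dict with "vfov" (degrees; the focal length in pixels is half the picture's height over the tangent of half this angle, whatever the lens; pixels are square), "cx", "cy" (the principal point, pixels), "rvec" (rotation vector, rad) and "tvec" (3), from world to camera coordinates, as OpenCV has them. Camera axes: x right, y down, z forward; pixel columns grow to the right and rows downward; lengths in m; the calibration is good to about 2 mm. A picture is of the moment at which its call begins. camera_model takes no time and is no camera call.
- order.sign_off(): hands the job in, once; it reports no verdict.
Trained networks look in the newest picture that a camera, given by its name, has taken for a name from the list of things; names that differ only in an ending like _2 or _b are one class to them, and where a whole thing is asked for, a point or a joint stands for the part that bears it (a point fixed in the world has none). Each returns a list of dicts, best first, with "score" (0 to 1); they miss things now and then, are a little off and sometimes report something else, mostly with a low value. They report only what shows in the picture. A call takes as long as a camera call. They do not tell look-alikes from the thing itself.
- cams.regions_of(label, camera): "pixels" (420x560 bool, what is visible of it) and "rect" ([left, top, right, bottom] in pixels, round what is visible of it).
- cams.spot_point(label, camera): "at" ([column, row] in pixels: a listed point, or the origin of a listed thing).
The state is a dict: "t": time; "q": joint angles; "qd": joint speeds; "tau": joint torques, N m; "tcp_pos": TCP position; "tool_rot": TCP orientation; "force": force on the tool from outside, world axes, zero at the start; "ft_torque": the same for the moment, N m; "finger_gap": opening from 0.0 (shut) to 1.0 (fully open).
Only numpy, scipy, OpenCV 4.12 (cv2) and the standard library are available. Lean on these libraries where they do the work, as an engineer would, in place of code of your own. Each camera call takes 0.05 s, during which the arm holds its last target. There are 200 camera calls.

## Working session

There is one attempt and no reset: what is moved stays moved. The work goes in short steps, Python scripts to look and compute and a tool call to move; the robot and the scene stay as the last step left them, time stands still between calls to the robot, and variables do not carry over. Pictures are saved under pics/ and viewed, about 8 in all and at most 12, crops included, and the job is handed in when it is done.

Besides the shell and the picture viewer there is one more tool, called after "Call:" by a JSON object that holds its "op" and its "data", one argument or row to a line. drive_tool: Moves the arm, as the interface text tells. Its arguments: {"type":"object","properties":{"linear":{"type":"array","items":{"type":"array","items":{"type":"number"}}},"rot":{"type":"array","items":{"type":"array","items":{"type":"number"}}},"hand":{"type":"array","items":{"type":"number"}},"force":{"type":"number"}},"required":["linear","rot","hand"]}

```bash
mkdir -p pics
cat > h.py <<'E'
import numpy as np, cv2
from scipy.spatial.transform import Rotation as R
from station import manip, cams, order
def cam(n):
    m=cams.camera_model(n); f=210/np.tan(np.radians(m['vfov'])/2)
    Rm=R.from_rotvec(m['rvec']).as_matrix(); return f,m['cx'],m['cy'],Rm,np.array(m['tvec'])
def ray(n,uv):
    f,cx,cy,Rm,t=cam(n); d=Rm.T@np.array([(uv[0]-cx)/f,(uv[1]-cy)/f,1]); return -Rm.T@t,d/np.linalg.norm(d)
def onz(n,uv,z):
    o,d=ray(n,uv); return o+d*(z-o[2])/d[2]
def proj(n,p):
    f,cx,cy,Rm,t=cam(n); c=(Rm@np.atleast_2d(p).T).T+t; return np.c_[f*c[:,0]/c[:,2]+cx,f*c[:,1]/c[:,2]+cy]
def tri(a,b):
    o,d=ray('top',a);p,e=ray('side',b); s=np.linalg.lstsq(np.c_[d,-e],p-o,rcond=None)[0]
    x,y=o+s[0]*d,p+s[1]*e; return (x+y)/2,np.linalg.norm(x-y)
E
cat > a.py <<'E'
from h import *
np.set_printoptions(precision=3,suppress=True)
for n in('top','side'):
    cv2.imwrite(f'pics/{n}1.png',cams.snapshot(n)[:,:,::-1])
    print(n,ray(n,(280,210)), cams.camera_model(n))
    for l in ['dock','ramp_toe','bay_floor','lip','backstop','crate_center','crate_heel','crate_rear_rim']:
        print(n,l,[(np.round(r['at'],1).tolist(),round(float(r['score']),2)) for r in cams.spot_point(l,n)][:4])
s=manip.sense();print(s['t'],s['tcp_pos'],s['tool_rot'],s['force'],manip.tip_reach)
E
python3 a.py
```

```text
top (array([ 0.187, -0.01 ,  1.526]), array([ 0.197,  0.008, -0.98 ])) {'vfov': 44.35513542935551, 'cx': 285.3052371976492, 'cy': 208.57879555768508, 'rvec': array([ 2.123, -2.111,  0.216]), 'tvec': array([-0.015,  0.488,  1.458])}
top dock [([250.5, 202.7], 0.75)]
top ramp_toe [([297.0, 199.9], 0.58)]
top bay_floor [([252.2, 200.4], 0.74), ([251.7, 202.1], 0.6)]
top lip [([247.5, 197.6], 0.46)]
top backstop [([197.9, 204.0], 0.97)]
top crate_center [([392.1, 320.2], 0.92), ([335.6, 252.3], 0.64), ([341.8, 200.6], 0.58)]
top crate_heel [([360.4, 298.1], 0.89), ([353.2, 252.6], 0.82), ([366.7, 204.5], 0.73)]
top crate_rear_rim [([365.5, 198.7], 0.83), ([366.0, 303.3], 0.65), ([351.6, 245.7], 0.62), ([343.8, 201.3], 0.32)]
side (array([-0.181, -0.984,  0.953]), array([ 0.435,  0.669, -0.602])) {'vfov': 46.34548170847689, 'cx': 283.2481735136329, 'cy': 209.56432381376962, 'rvec': array([ 2.133, -0.666,  0.31 ]), 'tvec': array([-0.388,  0.215,  1.308])}
side dock [([277.2, 210.9], 0.69)]
side ramp_toe [([303.8, 224.9], 0.96), ([345.1, 263.7], 0.36)]
side bay_floor [([277.9, 203.1], 0.95), ([304.3, 225.7], 0.73), ([252.2, 174.1], 0.69)]
side lip [([278.3, 205.7], 0.54)]
side backstop [([251.4, 177.5], 0.67)]
side crate_center [([248.8, 325.4], 0.87), ([284.7, 265.0], 0.86), ([329.8, 238.9], 0.8)]
side crate_heel [([344.2, 265.4], 0.91), ([292.7, 274.0], 0.63), ([253.0, 310.3], 0.59), ([293.4, 156.8], 0.55)]
side crate_rear_rim [([297.2, 266.8], 0.66), ([250.7, 284.8], 0.64), ([348.3, 248.7], 0.55)]
0.9 [0.252 0.572 0.304] [0.206 0.978 0.    0.   ] [ 0.749 -0.252 -0.503] 0.0726
```

Run:
```python
import cv2
for n,(x,y,w,h) in {'top':(150,120,280,230),'side':(190,120,260,240)}.items():
    i=cv2.imread(f'pics/{n}1.png')[y:y+h,x:x+w]
    cv2.imwrite(f'pics/{n}1c.png',cv2.resize(i,None,fx=2.5,fy=2.5,interpolation=cv2.INTER_CUBIC))
```

```text
(no output)
```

View pics/top1.png

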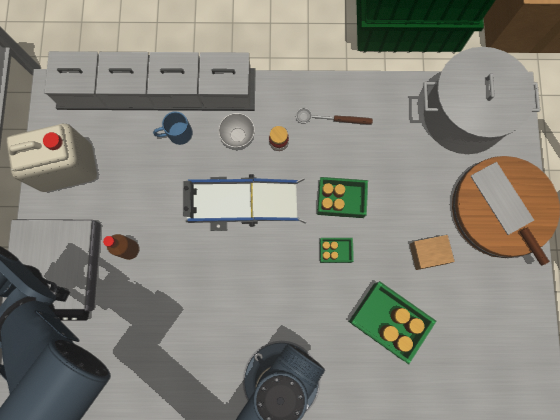

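View pics/side1c.png

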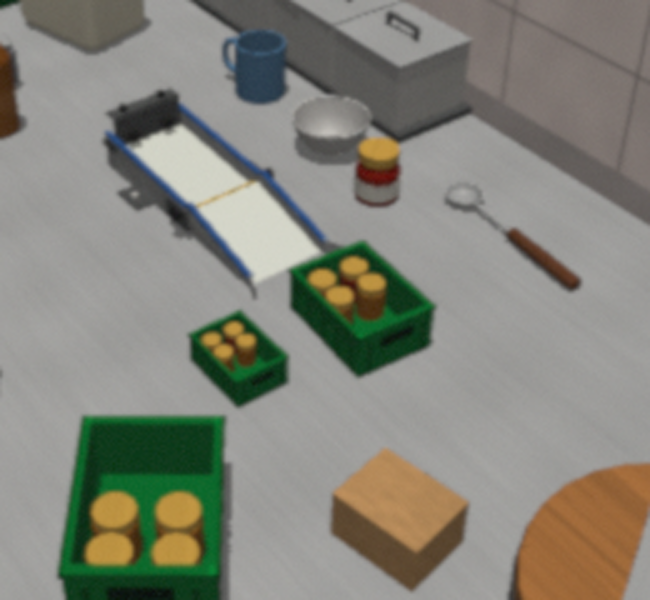

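View pics/top1c.png

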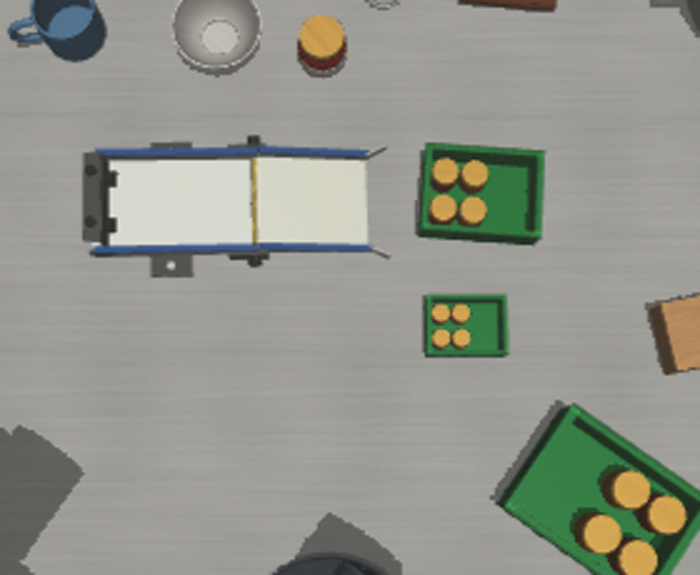

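```bash
cat >> h.py <<'E'
from scipy.optimize import minimize,least_squares
def hull(n,p,dims=(.14,.10,.06),pitch=0,z0=0.03,S=4):
    c=np.array([[a,b,d] for a in(-1,1) for b in(-1,1) for d in(-1,1)])*np.array(dims)/2
    P=R.from_euler('ZY',[p[2],-pitch]).apply(c)+[p[0],p[1],z0]
    m=np.zeros((420*S,560*S),np.uint8); h=cv2.convexHull(((proj(n,P)+.5)*S).astype(np.int32)); cv2.fillConvexPoly(m,h,1); return cv2.resize(m.astype(np.float32),(560,420),interpolation=cv2.INTER_AREA)
def fit(masks,p0,**k):
    def cost(p): return sum(np.abs(hull(n,p,**k)-m).sum() for n,m in masks.items())
    best=minimize(cost,p0,method='Nelder-Mead',options=dict(initial_simplex=np.array(p0)+np.array([[0,0,0],[.01,0,0],[0,.01,0],[0,0,.1]]),xatol=1e-5))
    return best.x,best.fun
E
python3 - <<'E'
from h import *
np.set_printoptions(precision=4,suppress=True)
M={}
for n,c in(('top',(342,198)),('side',(335,243))):
    cams.snapshot(n)
    for r in cams.regions_of('crate_center',n):
        print(n,r['rect'],r['score'])
        if r['pixels'][c[1],c[0]]: M.setdefault(n,r['pixels'].astype(np.float32))
p=onz('top',(342,198),.05);print(p)
print([ (m.sum()) for m in M.values()])
for sub in (M,{'top':M['top']},{'side':M['side']}):
  print(fit(sub,[p[0],p[1],-np.pi/2]))
for n,L in dict(top=[(251.6,182),(251.6,218),(297.2,182.8),(297.2,218.8)],side=[(267.6,202.8),(293.2,192.8),(291.2,233.6),(320,220)]).items():
  print(n,[onz(n,u,z) for u,z in zip(L,[.034,.034,0,0])])
def res(p):
  a=R.from_euler('z',p[2]); L=a.apply([[p[3],-p[4],.034],[p[3],p[4],.034],[-.136,-.054,0],[-.136,.054,0]])+[p[0],p[1],0]
  t=np.array([(251.6,218),(251.6,182),(297.2,218.8),(297.2,182.8)]);s=np.array([(267.6,202.8),(293.2,192.8),(291.2,233.6),(320,220)])
  # lane +x = away; +y is to the left when looking up the lane
  return np.r_[(proj('top',L)-t).ravel(),(proj('side',L)-s).ravel()]
for y in (np.pi/2,):
  r=least_squares(res,[.5,.1,y,0,.05]);print(r.x,r.cost,r.fun)
E
```

```text
top [322.1, 239.7, 350.4, 265.1] 0.98
top [316.0, 180.5, 368.3, 218.1] 0.81
top [350.6, 279.8, 435.9, 363.0] 0.56
top [219.3, 114.4, 255.0, 147.4] 0.52
side [216.3, 287.3, 280.6, 371.8] 0.64
side [304.7, 216.2, 367.1, 269.8] 0.59
side [265.4, 244.0, 304.8, 280.0] 0.59
[ 0.5206 -0.1791  0.05  ]
[np.float32(1839.0), np.float32(2044.0)]
(array([ 0.5266, -0.1784, -1.6412]), np.float64(201.375))
(array([ 0.5269, -0.1813, -1.6336]), np.float64(57.5625))
(array([ 0.5263, -0.1755, -1.6677]), np.float64(65.125))
top [array([0.5716, 0.0883, 0.034 ]), array([0.4623, 0.0863, 0.034 ]), array([ 0.5787, -0.0488,  0.    ]), array([ 0.4669, -0.0488,  0.    ])]
side [array([0.4714, 0.0908, 0.034 ]), array([0.5692, 0.0887, 0.034 ]), array([ 0.4684, -0.0438,  0.    ]), array([ 0.58  , -0.0415,  0.    ])]
[ 0.5083  0.0913  1.7609 -0.0069 -0.053 ] 2200.4300419100978 [  3.9701   1.6123  -2.1609   3.2223  -5.4746 -38.6754   1.1927  31.4266
  -0.9156   4.0102  -2.9266  -0.0616  28.7238 -15.9208 -23.7723  13.546 ]
```

Run:
```python
from h import *
np.set_printoptions(precision=4,suppress=True)
def res(p):
  a=R.from_euler('z',p[2]); L=a.apply([[p[3],p[4],.034],[p[3],-p[4],.034],[-.136,.054,0],[-.136,-.054,0]])+[p[0],p[1],0]
  t=np.array([(251.6,218),(251.6,182),(297.2,218.8),(297.2,182.8)]);s=np.array([(267.6,202.8),(293.2,192.8),(291.2,233.6),(320,220)])
  return np.r_[(proj('top',L)-t).ravel(),(proj('side',L)-s).ravel()]
r=least_squares(res,[.5,.1,1.57,0,.05]);print(r.x,r.cost,r.fun)
# direction along lane from long guides (top edges), same heights at both ends of bay
for q in [((94,251),(372,247)),((100,153),(367,152))]:
  for z in((.045,.018),):
    a,b=[onz('top',(u/2.5+150,v/2.5+120),zz) for (u,v),zz in zip(q,z)]; print(a,b,np.arctan2(*(a-b)[1::-1]))
print(tri((197.9,204),(251.4,177.5)))
print(tri((297,199.9),(303.8,224.9)),tri((252.2,200.4),(277.9,203.1)))
```

```text
[ 0.5187  0.0891  1.5957 -0.0012  0.0526] 4.204654133962904 [-0.0534 -1.2727 -0.2869  0.0985 -0.2    -0.3818 -1.0573  0.8301 -0.681
  1.2237  0.4502 -0.2733  0.7485  0.8001 -0.217   1.1027]
[0.4521 0.2722 0.045 ] [ 0.4637 -0.0532  0.018 ] 1.6063552978350026
[0.5701 0.2702 0.045 ] [ 0.5803 -0.0471  0.018 ] 1.602824071188369
(array([0.5042, 0.2455, 0.0345]), np.float64(0.001729448654335385))
(array([ 0.5186, -0.0461,  0.0132]), np.float64(0.00800452860517879)) (array([0.5145, 0.0886, 0.0172]), np.float64(0.009826905756298321))
```

```bash
cat >> h.py <<'E'
PSI=1.602; O=np.array([.5185,.0885,0]); D=R.from_euler('z',PSI)
def tool(yaw,pitch=0):  # tool y along crate x (yaw), z down, leaned with crate pitch (front up +)
    C=R.from_euler('ZY',[yaw,-pitch]).as_matrix(); return R.from_matrix(np.c_[-C[:,1],C[:,0],-C[:,2]] if 0 else np.c_[np.cross(C[:,0],-C[:,2]),C[:,0],-C[:,2]])
def delta(pos,Rt,s=None):
    s=s or manip.sense(); Rc=R.from_quat(s['tool_rot'])
    return Rc.inv().apply(np.array(pos)-s['tcp_pos'])*1e3, (Rc.inv()*Rt).as_rotvec(degrees=True)
def st():
    s=manip.sense(); np.set_printoptions(precision=3,suppress=True)
    print('t',s['t'],'tcp',s['tcp_pos'],'dock',D.inv().apply(s['tcp_pos']-O),'F',s['force'],'Fd',D.inv().apply(s['force']),'gap',s['finger_gap'])
E
python3 - <<'E'
from h import *
st(); T=tool(1.5004)
l,r=delta([.522,-.244,.20],T); print(r, T.inv().apply(np.array([.522,-.244,.20])-manip.sense()['tcp_pos'])*1e3)
E
```

```text
t 1.1 tcp [0.252 0.572 0.304] dock [0.491 0.251 0.304] F [ 0.069 -0.679  0.422] Fd [-0.68  -0.048  0.422] gap 1.0006633784739898
[  0.002   0.001 -19.791] [-326.289 -794.756  103.937]
```

Call:
{"op": "drive_tool", "data": {
  "linear": [
    [0,0,0],
    [0,0,0],
    [0,0,0],
    [-14,-34,0],
    [-14,-34,0],
    [-14,-34,0],
    [-14,-34,0],
    [-14,-34,0],
    [-14,-34,0],
    [-14,-34,0],
    [-14,-34,0],
    [-14,-34,0],
    [-14,-34,0],
    [-14,-34,0],
    [-14,-34,0],
    [-14,-34,0],
    [-14,-34,0],
    [-14,-34,0],
    [-14,-34,0],
    [-14,-34,0]
  ],
  "rot": [
    [0,0,-6.6],
    [0,0,-6.6],
    [0,0,-6.6],
    [0,0,0],
    [0,0,0],
    [0,0,0],
    [0,0,0],
    [0,0,0],
    [0,0,0],
    [0,0,0],
    [0,0,0],
    [0,0,0],
    [0,0,0],
    [0,0,0],
    [0,0,0],
    [0,0,0],
    [0,0,0],
    [0,0,0],
    [0,0,0],
    [0,0,0]
  ],
  "hand": [40,40,40,40,40,40,40,40,40,40,40,40,40,40,40,40,40,40,40,40]
}}

```text
t: 2.77
tcp_pos: [0.4702, -0.0347, 0.3042]
tool_rot: [0.019, 1.0, 0.005, 0.007]
force: [1.3, 0.8, -0.3]
finger_gap: 0.468
```

Run:
```python
from h import *
st(); print(delta([.522,-.244,.16],tool(1.5004)))
```

```text
t 2.7667 tcp [ 0.47  -0.035  0.304] dock [-0.122  0.052  0.304] F [ 1.311  0.769 -0.346] Fd [ 0.728 -1.334 -0.346] gap 0.4683738847690122
(array([ -57.58 , -208.648,  142.936]), array([0.602, 0.799, 1.875]))
```

Call:
{"op": "drive_tool", "data": {
  "linear": [
    [-7.2,-26,18],
    [-7.2,-26,18],
    [-7.2,-26,18],
    [-7.2,-26,18],
    [-7.2,-26,18],
    [-7.2,-26,18],
    [-7.2,-26,18],
    [-7.2,-26,18],
    [0,0,0]
  ],
  "rot": [
    [0.1,0.1,0.25],
    [0.1,0.1,0.25],
    [0.1,0.1,0.25],
    [0.1,0.1,0.25],
    [0.1,0.1,0.25],
    [0.1,0.1,0.25],
    [0,0,0],
    [0,0,0],
    [0,0,0]
  ],
  "hand": [40,40,40,40,40,40,40,40,40]
}}

```text
t: 3.52
tcp_pos: [0.5271, -0.2679, 0.1587]
tool_rot: [0.037, 0.999, -0.005, 0.012]
force: [1.4, -0.7, 0.4]
finger_gap: 0.467
```

Run:
```python
from h import *
st(); print(delta([.522,-.244,.0926],tool(1.5004)))
i=cams.snapshot('side')
T=R.from_quat(manip.sense()['tool_rot']); print(proj('side',manip.sense()['tcp_pos']+T.apply([0,0,.0726])))
cv2.imwrite('pics/s2.png',cv2.resize(i[130:330,240:460,::-1],None,fx=3,fy=3,interpolation=cv2.INTER_CUBIC))
```

```text
t 3.5167 tcp [ 0.527 -0.268  0.159] dock [-0.356  0.002  0.159] F [ 1.422 -0.691  0.374] Fd [-0.735 -1.399  0.374] gap 0.46711924944020844
(array([ 8.445, 24.047, 65.7  ]), array([-0.546,  1.342, -0.218]))
[[357.001 243.841]]
```

View pics/s2.png

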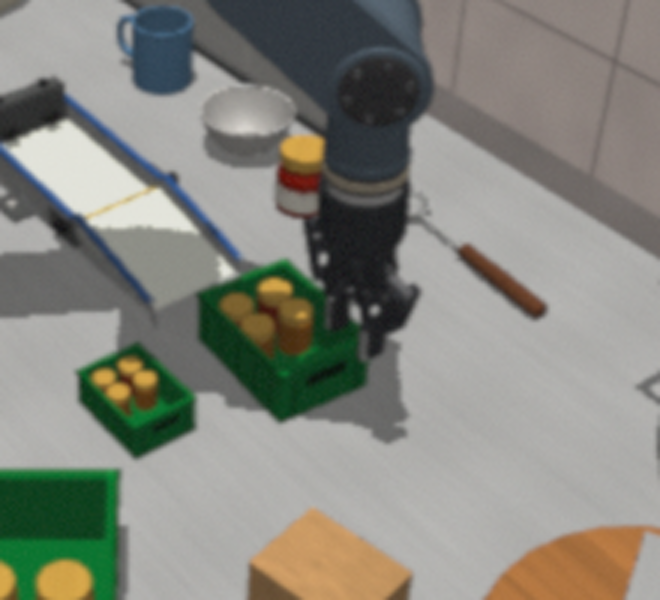

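Call:
{"op": "drive_tool", "data": {
  "linear": [
    [4,12,0],
    [4,12,0],
    [0,0,0],
    [0,0,0]
  ],
  "rot": [
    [-0.3,0.7,-0.1],
    [-0.3,0.7,-0.1],
    [0,0,0],
    [0,0,0]
  ],
  "hand": [40,40,40,40]
}}

```text
t: 3.9
tcp_pos: [0.5186, -0.2359, 0.1606]
tool_rot: [0.035, 0.999, 0.003, -0.003]
force: [0.2, -0.6, 0.1]
finger_gap: 0.469
```

Run:
```python
from h import *
st(); print(delta([.522,-.244,.0926],tool(1.5004)))
```

```text
t 3.9 tcp [ 0.519 -0.236  0.161] dock [-0.324  0.01   0.161] F [ 0.201 -0.605  0.06 ] Fd [-0.611 -0.182  0.06 ] gap 0.4691300108192788
(array([-4.399, -8.264, 67.921]), array([ 0.325, -0.372,  0.064]))
```

Call:
{"op": "drive_tool", "data": {
  "linear": [
    [-3,-6,0],
    [0,0,10],
    [0,0,10],
    [0,0,10],
    [0,0,10],
    [0,0,10],
    [0,0,8],
    [0,0,0],
    [0,0,0]
  ],
  "rot": [
    [0.2,-0.2,0],
    [0,0,0],
    [0,0,0],
    [0,0,0],
    [0,0,0],
    [0,0,0],
    [0,0,0],
    [0,0,0],
    [0,0,0]
  ],
  "hand": [40,40,40,40,40,40,40,40,40]
}}

```text
t: 4.65
tcp_pos: [0.5217, -0.2397, 0.0972]
tool_rot: [0.032, 0.999, 0.001, -0.001]
force: [-0.2, -0.4, 0.1]
finger_gap: 0.469
```

Run:
```python
from h import *
st(); print(delta([.522,-.244,.0926],tool(1.5004)))
```

```text
t 4.65 tcp [ 0.522 -0.24   0.097] dock [-0.328  0.007  0.097] F [-0.208 -0.443  0.132] Fd [-0.437  0.222  0.132] gap 0.46905114104508455
(array([-0.618, -4.31 ,  4.578]), array([ 0.076, -0.113,  0.32 ]))
```

Close gently to grip the wall.

Call:
{"op": "drive_tool", "data": {
  "linear": [
    [0,-2,2],
    [0,-1,1],
    [0,0,0],
    [0,0,0],
    [0,0,0],
    [0,0,0],
    [0,0,0],
    [0,0,0],
    [0,0,0],
    [0,0,0]
  ],
  "rot": [
    [0,0,0.3],
    [0,0,0],
    [0,0,0],
    [0,0,0],
    [0,0,0],
    [0,0,0],
    [0,0,0],
    [0,0,0],
    [0,0,0],
    [0,0,0]
  ],
  "hand": [30,22,14,6,4,4,4,4,4,4],
  "force": 20
}}

```text
t: 5.48
tcp_pos: [0.5213, -0.2434, 0.0938]
tool_rot: [0.035, 0.999, 0.0, -0.001]
force: [0.5, -0.4, -2.8]
finger_gap: 0.089
```

Run:
```python
from h import *
st(); s=manip.sense(); print(delta([.522,-.244,.0926],tool(1.602)))
```

```text
t 5.4833 tcp [ 0.521 -0.243  0.094] dock [-0.332  0.008  0.094] F [ 0.514 -0.418 -2.777] Fd [-0.434 -0.5   -2.777] gap 0.08947577674535578
(array([-0.719, -0.512,  1.241]), array([ 0.042, -0.103, -5.813]))
```

Call:
{"op": "drive_tool", "data": {
  "linear": [
    [-1,0,0],
    [-1,0,0],
    [-1,0,0],
    [-1,0,0],
    [-1,0,0],
    [-1,0,0],
    [0,0,0],
    [0,0,0]
  ],
  "rot": [
    [0,0,-0.9],
    [0,0,-0.9],
    [0,0,-0.9],
    [0,0,-0.9],
    [0,0,-0.9],
    [0,0,-0.6],
    [0,0,0],
    [0,0,0]
  ],
  "hand": [4,4,4,4,4,4,4,4]
}}

```text
t: 6.15
tcp_pos: [0.5281, -0.2429, 0.0938]
tool_rot: [-0.013, 1.0, 0.001, -0.001]
force: [-0.6, 0.2, -1.5]
finger_gap: 0.087
```

Run:
```python
from h import *
st(); print(delta(O+D.apply([-.332,0,.0935]),tool(1.602)))
M={}
for n in('top','side'):
    i=cams.snapshot(n)
    cv2.imwrite(f'pics/{n}3.png',i[:,:,::-1])
    for l in ('crate_center','crate_heel','crate_rear_rim'):
        print(n,l,[(np.round(r['at'],1).tolist(),round(float(r['score']),2)) for r in cams.spot_point(l,n)][:4])
i=cv2.imread('pics/top3.png')[150:250,170:400]; cv2.imwrite('pics/top3c.png',cv2.resize(i,None,fx=3.4,fy=3.4,interpolation=cv2.INTER_CUBIC))
```

```text
t 6.15 tcp [ 0.528 -0.243  0.094] dock [-0.331  0.001  0.094] F [-0.562  0.163 -1.508] Fd [ 0.181  0.557 -1.508] gap 0.08695837121820785
(array([-0.757, -0.497,  0.334]), array([ 0.121, -0.1  , -0.263]))
top crate_center [([342.0, 198.8], 0.98), ([393.1, 319.7], 0.84), ([336.1, 253.6], 0.68)]
top crate_heel [([360.8, 300.2], 0.92), ([363.6, 196.3], 0.89), ([355.0, 249.6], 0.57)]
top crate_rear_rim [([365.7, 304.2], 0.76), ([354.1, 244.6], 0.67)]
side crate_center [([332.6, 239.5], 0.91), ([282.5, 262.4], 0.87), ([248.0, 324.8], 0.85)]
side crate_heel [([254.6, 305.2], 0.96), ([294.8, 276.0], 0.81), ([349.9, 263.3], 0.59)]
side crate_rear_rim [([295.6, 267.6], 0.88), ([248.7, 284.3], 0.61), ([349.6, 247.0], 0.59), ([280.4, 205.1], 0.2)]
```

View pics/top3c.png

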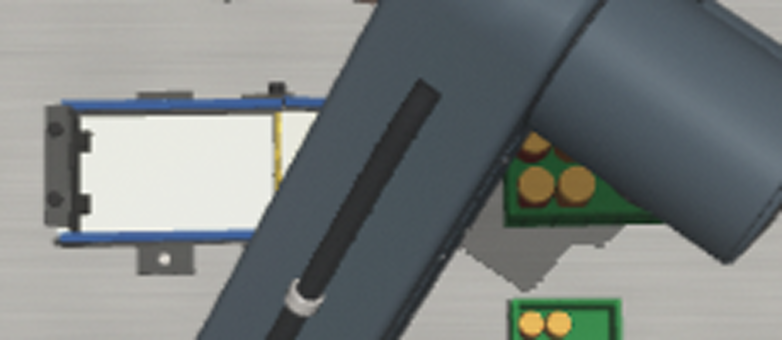

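Run:
```python
from h import *
np.set_printoptions(precision=4,suppress=True)
i=cv2.imread('pics/side3.png')[200:280,280:380]; cv2.imwrite('pics/side3c.png',cv2.resize(i,None,fx=6,fy=6,interpolation=cv2.INTER_CUBIC))
for z in(0,.06): print(D.inv().apply(onz('top',(318.5,215.9),z)-O))
P=O+D.apply([[x,y,z] for x in(-.335,-.195) for y in(-.049,.051) for z in(0,.06)])
print(proj('side',P)); print((proj('side',P)-[280,200])*6)
```

```text
[-0.2001  0.0486  0.    ]
[-0.1957  0.0598  0.06  ]
[[363.0088 256.2162]
 [364.7661 240.2173]
 [336.403  271.0072]
 [337.4926 254.8537]
 [331.0673 231.2783]
 [331.9216 215.6642]
 [305.1228 244.3391]
 [305.34   228.5487]]
[[498.053  337.2973]
 [508.5968 241.3039]
 [338.4179 426.0432]
 [344.9556 329.1224]
 [306.4039 187.6699]
 [311.5297  93.985 ]
 [150.7367 266.0348]
 [152.0403 171.292 ]]
```

View pics/side3c.png

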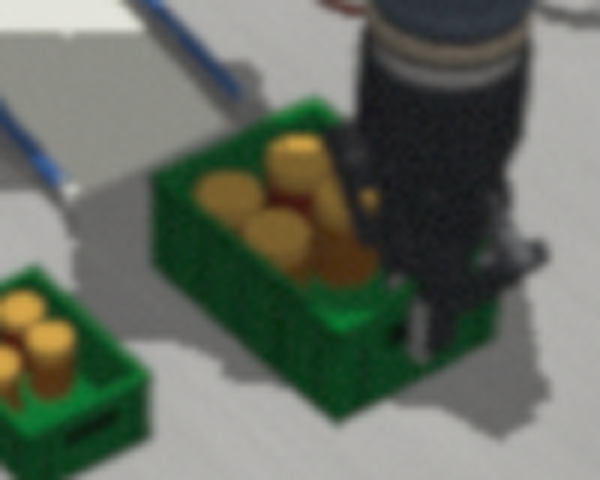

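Call:
{"op": "drive_tool", "data": {
  "linear": [
    [-0.5,5,0],
    [0,5,0],
    [0,5,0],
    [0,5,0],
    [0,5,0],
    [0,5,0],
    [0,5,0],
    [0,5,0],
    [0,5,0],
    [0,4,0],
    [0,0,0],
    [0,0,0]
  ],
  "rot": [
    [0,0,-0.2],
    [0,0,0],
    [0,0,0],
    [0,0,0],
    [0,0,0],
    [0,0,0],
    [0,0,0],
    [0,0,0],
    [0,0,0],
    [0,0,0],
    [0,0,0],
    [0,0,0]
  ],
  "hand": [4,4,4,4,4,4,4,4,4,4,4,4]
}}

```text
t: 7.55
tcp_pos: [0.5282, -0.1913, 0.0947]
tool_rot: [-0.018, 1.0, -0.003, 0.001]
force: [1.0, -3.2, -2.4]
finger_gap: 0.087
```

Run:
```python
from h import *
st(); print(delta(O+D.apply([-.275,0,.0935]),tool(1.602)))
```

```text
t 7.55 tcp [ 0.528 -0.191  0.095] dock [-0.28  -0.001  0.095] F [ 0.963 -3.151 -2.413] Fd [-3.18  -0.865 -2.413] gap 0.08724783533027348
(array([0.988, 5.024, 1.178]), array([-0.294,  0.111,  0.23 ]))
```

```bash
cat >> h.py <<'E'
from scipy.optimize import brentq
TA=np.radians(14.5)
def way(xh,off=.012,h=.0946,pitch=None,zh=None):  # TCP and rotation for heel at dock x = xh
    if xh<-.136:
        f=lambda a:.14*np.sin(a)-max(0,(xh+.14*np.cos(a)+.136)*np.tan(TA)); a=brentq(f,1e-4,.3) if xh>-.275 else 0; z=0
    else: a=TA; z=(xh+.136)*np.tan(TA)
    if pitch is not None: a=np.radians(pitch)
    if zh is not None: z=zh
    C=R.from_euler('y',-a); return O+D.apply(np.array([xh,0,z])+C.apply([off,0,h])), tool(PSI,a), np.degrees(a)
def togo(*a,**k):
    p,T,th=way(*a,**k); l,r=delta(p,T); print('wp',a,'pitch %.1f'%th,'lin',l,'rot',r)
E
python3 - <<'E'
from h import *
st()
for x in np.arange(-.284,-.05,.02): togo(round(x,3))
E
```

```text
t 7.55 tcp [ 0.528 -0.191  0.095] dock [-0.28  -0.001  0.095] F [ 0.963 -3.151 -2.413] Fd [-3.18  -0.865 -2.413] gap 0.08724783533027348
wp (np.float64(-0.284),) pitch 0.0 lin [0.974 8.019 0.062] rot [-0.294  0.111  0.23 ]
wp (np.float64(-0.264),) pitch 1.3 lin [ 0.901 25.923 -0.272] rot [-1.561  0.109  0.231]
wp (np.float64(-0.244),) pitch 3.4 lin [ 0.834 42.445 -0.655] rot [-3.657  0.104  0.233]
wp (np.float64(-0.224),) pitch 5.4 lin [ 0.768 58.983 -0.911] rot [-5.739  0.1    0.235]
wp (np.float64(-0.204),) pitch 7.5 lin [ 0.701 75.538 -1.041] rot [-7.809  0.096  0.237]
wp (np.float64(-0.184),) pitch 9.6 lin [ 0.635 92.11  -1.047] rot [-9.869  0.092  0.239]
wp (np.float64(-0.164),) pitch 11.6 lin [  0.568 108.698  -0.931] rot [-11.924   0.087   0.24 ]
wp (np.float64(-0.144),) pitch 13.7 lin [  0.502 125.302  -0.693] rot [-13.974   0.083   0.242]
wp (np.float64(-0.124),) pitch 14.5 lin [  0.422 143.932  -3.729] rot [-14.794   0.081   0.243]
wp (np.float64(-0.104),) pitch 14.5 lin [  0.331 163.905  -9.004] rot [-14.794   0.081   0.243]
wp (np.float64(-0.084),) pitch 14.5 lin [  0.241 183.878 -14.279] rot [-14.794   0.081   0.243]
wp (np.float64(-0.064),) pitch 14.5 lin [  0.151 203.851 -19.554] rot [-14.794   0.081   0.243]
```

Call:
{"op": "drive_tool", "data": {
  "linear": [
    [0,0,0],
    [0,0,0],
    [0,0,0],
    [0,0,0]
  ],
  "rot": [
    [0,0,0],
    [0,0,0],
    [0,0,0],
    [0,0,0]
  ],
  "hand": [24,24,24,24]
}}

```text
t: 7.88
tcp_pos: [0.5278, -0.1898, 0.0952]
tool_rot: [-0.016, 1.0, -0.001, 0.001]
force: [-0.3, 0.2, 1.0]
finger_gap: 0.282
```

Call:
{"op": "drive_tool", "data": {
  "linear": [
    [0,5,0],
    [0,5,0],
    [0,5,0],
    [0,5,0.1],
    [0,5,0.1],
    [0,5,0.2],
    [0,5,0.2],
    [0,5,0.3],
    [0,5,0.3],
    [0,5,0.4],
    [0,5,0.4],
    [0,0,0]
  ],
  "rot": [
    [0,0,0.1],
    [-0.2,0,0.1],
    [-0.4,0,0],
    [-0.5,0,0],
    [-0.5,0,0],
    [-0.6,0,0],
    [-0.6,0,0],
    [-0.6,0,0],
    [-0.6,0,0],
    [-0.6,0,0],
    [-0.6,0,0],
    [0,0,0]
  ],
  "hand": [24,24,24,24,24,24,24,24,24,24,24,24]
}}

```text
t: 8.88
tcp_pos: [0.5294, -0.1344, 0.0963]
tool_rot: [-0.015, 0.999, 0.044, 0.005]
force: [0.1, -2.5, -0.3]
finger_gap: 0.284
```

Run:
```python
from h import *
st()
for x in [-.224,-.204,-.184,-.164,-.144]: togo(x)
```

```text
t 8.8833 tcp [ 0.529 -0.134  0.096] dock [-0.223 -0.004  0.096] F [ 0.113 -2.484 -0.317] Fd [-2.486 -0.035 -0.317] gap 0.2841032349946207
wp (-0.224,) pitch 5.4 lin [3.968 1.993 1.128] rot [-0.398  0.646 -0.026]
wp (-0.204,) pitch 7.5 lin [ 3.992 18.489  2.54 ] rot [-2.468  0.647 -0.015]
wp (-0.184,) pitch 9.6 lin [ 4.017 34.989  4.076] rot [-4.528  0.647 -0.003]
wp (-0.164,) pitch 11.6 lin [ 4.044 51.495  5.735] rot [-6.583  0.647  0.009]
wp (-0.144,) pitch 13.7 lin [ 4.073 68.005  7.517] rot [-8.633  0.647  0.02 ]
```

Call:
{"op": "drive_tool", "data": {
  "linear": [
    [0.6,5,0.4],
    [0.6,5,0.4],
    [0.6,5,0.4],
    [0.6,5,0.4],
    [0.5,5,0.5],
    [0.4,5,0.5],
    [0.4,5,0.6],
    [0.4,5,0.7],
    [0.4,5,0.7],
    [0.4,5,0.8],
    [0.4,5,0.8],
    [0.4,5,0.8],
    [0,0,0]
  ],
  "rot": [
    [-0.6,0.1,0],
    [-0.6,0.1,0],
    [-0.6,0.1,0],
    [-0.6,0.1,0],
    [-0.6,0.1,0],
    [-0.6,0.1,0],
    [-0.6,0,0],
    [-0.6,0,0],
    [-0.6,0,0],
    [-0.6,0,0],
    [-0.6,0,0],
    [-0.6,0,0],
    [0,0,0]
  ],
  "hand": [24,24,24,24,24,24,24,24,24,24,24,24,24]
}}

```text
t: 9.97
tcp_pos: [0.5197, -0.066, 0.0971]
tool_rot: [-0.015, 0.993, 0.115, -0.004]
force: [0.5, -0.6, -1.0]
finger_gap: 0.28
```

Run:
```python
from h import *
st()
for x in [-.16,-.144,-.124,-.104,-.084]: togo(x)
M={}
for n,c in(('top',(300,200)),('side',(310,220))):
    i=cams.snapshot(n); cv2.imwrite(f'pics/{n}4.png',i[:,:,::-1])
i=cv2.imread('pics/side4.png')[150:280,230:370]; cv2.imwrite('pics/side4c.png',cv2.resize(i,None,fx=4.5,fy=4.5,interpolation=cv2.INTER_CUBIC))
```

```text
t 9.9667 tcp [ 0.52  -0.066  0.097] dock [-0.154  0.004  0.097] F [ 0.529 -0.553 -0.953] Fd [-0.57  -0.511 -0.953] gap 0.2799370340528737
wp (-0.16,) pitch 12.0 lin [ -3.64  -13.629  -1.06 ] rot [ 1.149 -0.208 -0.082]
wp (-0.144,) pitch 13.7 lin [-3.633 -0.757  2.231] rot [-0.491 -0.207 -0.085]
wp (-0.124,) pitch 14.5 lin [-3.61  18.068  3.623] rot [-1.311 -0.206 -0.087]
wp (-0.104,) pitch 14.5 lin [-3.578 38.72   3.15 ] rot [-1.311 -0.206 -0.087]
wp (-0.084,) pitch 14.5 lin [-3.546 59.373  2.678] rot [-1.311 -0.206 -0.087]
```

View pics/side4c.png

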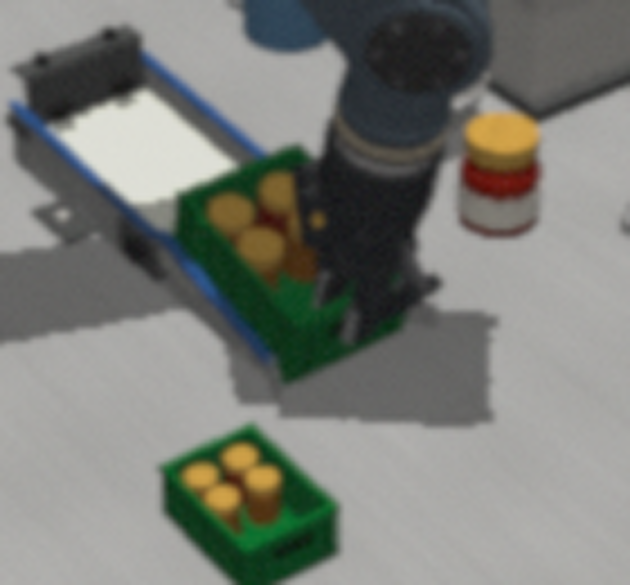

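Call:
{"op": "drive_tool", "data": {
  "linear": [
    [-0.4,5,0.4],
    [-0.4,5,0.4],
    [-0.4,5,0.4],
    [-0.4,5,0.3],
    [-0.4,5,0.2],
    [0,5,0.1],
    [0,5,0.1],
    [0,5,0],
    [0,5,0],
    [0,5,0],
    [0,3,0],
    [0,0,0]
  ],
  "rot": [
    [-0.4,-0.1,0],
    [-0.4,0,0],
    [-0.4,0,0],
    [0,0,0],
    [0,0,0],
    [0,0,0],
    [0,0,0],
    [0,0,0],
    [0,0,0],
    [0,0,0],
    [0,0,0],
    [0,0,0]
  ],
  "hand": [24,24,24,24,24,24,24,24,24,24,24,24]
}}

```text
t: 11.07
tcp_pos: [0.5216, -0.0111, 0.1103]
tool_rot: [-0.016, 0.992, 0.123, -0.0]
force: [-0.5, -4.5, -1.3]
finger_gap: 0.279
```

Run:
```python
from h import *
st()
for x in [-.084,-.074,-.064]: togo(x)
```

```text
t 11.0667 tcp [ 0.522 -0.011  0.11 ] dock [-0.1  -0.    0.11] F [-0.515 -4.474 -1.295] Fd [-4.456  0.654 -1.295] gap 0.2792910076199731
wp (-0.084,) pitch 14.5 lin [0.041 2.96  3.092] rot [-0.33   0.16   0.053]
wp (-0.074,) pitch 14.5 lin [ 0.031 13.289  3.032] rot [-0.33   0.16   0.053]
wp (-0.064,) pitch 14.5 lin [ 0.021 23.618  2.973] rot [-0.33   0.16   0.053]
```

Call:
{"op": "drive_tool", "data": {
  "linear": [
    [0,4,0.2],
    [0,4,0.2],
    [0,4,0.2],
    [0,4,0.2],
    [0,4,0.2],
    [0,4,0.2],
    [0,0,0]
  ],
  "rot": [
    [1.6,0,0],
    [1.6,0,0],
    [1.6,0,0],
    [1.6,0,0],
    [1.6,0,0],
    [1.6,0,0],
    [0,0,0]
  ],
  "hand": [24,24,24,24,24,24,24]
}}

```text
t: 11.65
tcp_pos: [0.5229, 0.0101, 0.1159]
tool_rot: [-0.015, 0.999, 0.034, 0.004]
force: [-0.6, -1.1, 0.8]
finger_gap: 0.283
```

```bash
cat >> h.py <<'E'
def look(k,crop=(220,140,360,270)):
    i=cams.snapshot('side'); x0,y0,x1,y1=crop
    cv2.imwrite(f'pics/{k}.png',cv2.resize(i[y0:y1,x0:x1,::-1],None,fx=4.5,fy=4.5,interpolation=cv2.INTER_CUBIC))
def pitch():
    s=manip.sense(); y=D.inv().apply(R.from_quat(s['tool_rot']).apply([0,1,0])); print('tool pitch',np.degrees(np.arctan2(y[2],y[0])),'yaw err',np.degrees(y[1]))
    t=D.inv().apply(s['tcp_pos']+R.from_quat(s['tool_rot']).apply([0,0,.0726])-O); print('tip',t)
E
python3 - <<'E'
from h import *
st();pitch()
E
```

```text
t 11.65 tcp [0.523 0.01  0.116] dock [-0.079 -0.002  0.116] F [-0.554 -1.141  0.842] Fd [-1.123  0.589  0.842] gap 0.283088889074681
tool pitch 3.859158111467771 yaw err -0.014819392594760011
tip [-0.074 -0.003  0.044]
```

Call:
{"op": "drive_tool", "data": {
  "linear": [
    [0.2,4,0],
    [0.2,4,0],
    [0.2,4,0],
    [0.2,4,0],
    [0,4,0],
    [0,4,0],
    [0,0,0]
  ],
  "rot": [
    [0,0,0],
    [0,0,0],
    [0,0,0],
    [0,0,0],
    [0,0,0],
    [0,0,0],
    [0,0,0]
  ],
  "hand": [24,24,24,24,24,24,24]
}}

```text
t: 12.23
tcp_pos: [0.5208, 0.0326, 0.1204]
tool_rot: [-0.015, 0.999, 0.035, 0.003]
force: [0.0, -1.3, -0.6]
finger_gap: 0.277
```

Run:
```python
from h import *
st();pitch();look('s5')
```

```text
t 12.2333 tcp [0.521 0.033 0.12 ] dock [-0.056 -0.001  0.12 ] F [ 0.001 -1.274 -0.604] Fd [-1.273  0.039 -0.604] gap 0.27667064557080606
tool pitch 3.974523612321685 yaw err -0.05760780357743417
tip [-0.051 -0.001  0.048]
```

View pics/s5.png

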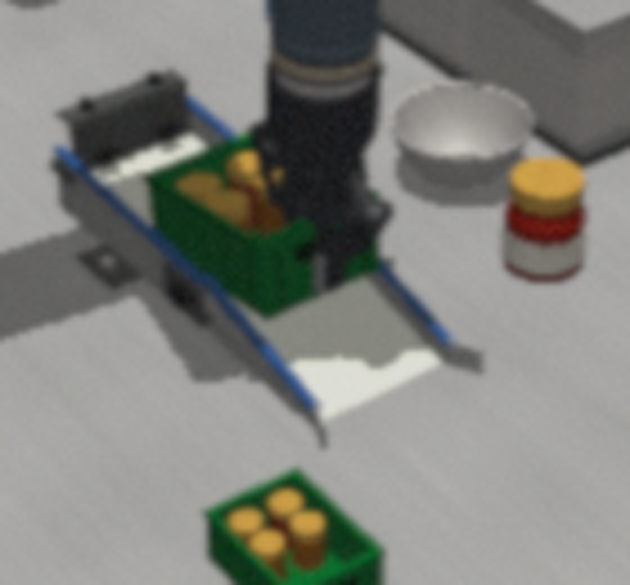

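Call:
{"op": "drive_tool", "data": {
  "linear": [
    [0,4,0.3],
    [0,4,0.3],
    [0,4,0.3],
    [0,4,0.3],
    [0,4,0.3],
    [0,4,0.3],
    [0,4,0.3],
    [0,4,0.3],
    [0,4,0.3],
    [0,4,0.3],
    [0,3,0.3],
    [0,2,0.2],
    [0,0,0]
  ],
  "rot": [
    [0,0,0],
    [0,0,0],
    [0,0,0],
    [0,0,0],
    [0,0,0],
    [0,0,0],
    [0,0,0],
    [0,0,0],
    [0,0,0],
    [0,0,0],
    [0,0,0],
    [0,0,0],
    [0,0,0]
  ],
  "hand": [24,24,24,24,24,24,24,24,24,24,24,24,24]
}}

```text
t: 13.37
tcp_pos: [0.5177, 0.0826, 0.1179]
tool_rot: [-0.016, 0.999, 0.035, 0.0]
force: [0.3, -2.9, -2.5]
finger_gap: 0.279
```

Run:
```python
from h import *
st();pitch();look('s6',(220,130,330,230))
```

```text
t 13.3667 tcp [0.518 0.083 0.118] dock [-0.006  0.001  0.118] F [ 0.325 -2.864 -2.455] Fd [-2.873 -0.236 -2.455] gap 0.27876667161820884
tool pitch 3.978524546942556 yaw err 0.047000693772115694
tip [-0.001  0.001  0.046]
```

View pics/s6.png

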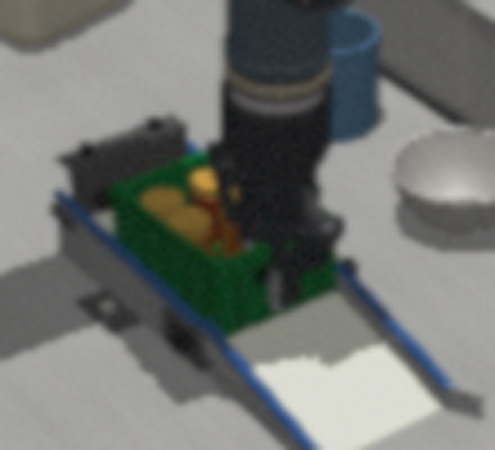

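Call:
{"op": "drive_tool", "data": {
  "linear": [
    [0,1.5,0.1],
    [0,1.5,0.1],
    [0,1.5,0.1],
    [0,1.5,0.1],
    [0,1.5,0.1],
    [0,1.5,0.1],
    [0,1.5,0.1],
    [0,1.5,0.1],
    [0,0,0]
  ],
  "rot": [
    [0,0,0],
    [0,0,0],
    [0,0,0],
    [0,0,0],
    [0,0,0],
    [0,0,0],
    [0,0,0],
    [0,0,0],
    [0,0,0]
  ],
  "hand": [24,24,24,24,24,24,24,24,24]
}}

```text
t: 14.17
tcp_pos: [0.5173, 0.0949, 0.1179]
tool_rot: [-0.015, 0.999, 0.035, -0.0]
force: [0.9, -0.8, -1.5]
finger_gap: 0.284
```

```bash
cat >> h.py <<'E'
def cratefit():  # silhouette fit in side view region is occluded: use networks' points
    for l in ('crate_heel','crate_rear_rim','crate_center'):
        r=[x for x in cams.spot_point(l,'side') if np.hypot(*(np.array(x['at'])-proj('side',O+D.apply([.03,0,.04]))[0]))<40]
        for x in r[:2]: print(l,np.round(x['at'],1),round(float(x['score']),2))
E
python3 - <<'E'
from h import *
st();pitch();look('s7');cratefit()
for xh,zh,p in((0,.034,-1.2),(.004,.022,4),(.01,.022,4),(-.003,.034,-1.2)):
    C=R.from_euler('y',-np.radians(p)); print(xh,proj('side',O+D.apply(np.array([xh,0,zh])+C.apply([[0,0,0],[.004,0,.06],[.07,0,.03],[0,.05,0],[0,.05,.06]]))).round(1).tolist())
E
```

```text
t 14.1667 tcp [0.517 0.095 0.118] dock [0.006 0.001 0.118] F [ 0.915 -0.787 -1.545] Fd [-0.815 -0.89  -1.545] gap 0.2844522258544108
tool pitch 3.965305120622756 yaw err -0.02502880045581972
tip [0.011 0.001 0.045]
crate_heel [279.6 196.4] 0.58
crate_rear_rim [278.4 182.2] 0.95
crate_center [269.4 178.6] 0.77
crate_center [280.3 199.4] 0.27
0 [[280.3, 198.1], [279.0, 181.9], [267.5, 181.0], [267.5, 203.7], [266.6, 187.9]]
0.004 [[279.7, 200.6], [279.3, 185.2], [267.4, 182.3], [266.9, 206.1], [267.0, 191.3]]
0.01 [[278.6, 199.7], [278.2, 184.3], [266.4, 181.5], [265.8, 205.2], [265.9, 190.4]]
-0.003 [[280.9, 198.5], [279.5, 182.3], [268.1, 181.4], [268.0, 204.1], [267.1, 188.3]]
```

Call:
{"op": "drive_tool", "data": {
  "linear": [
    [0,1,0.1],
    [0,1,0.1],
    [0,1,0.1],
    [0,0,0]
  ],
  "rot": [
    [0,0,0],
    [0,0,0],
    [0,0,0],
    [0,0,0]
  ],
  "hand": [24,24,24,24]
}}

```text
t: 14.7
tcp_pos: [0.5173, 0.0976, 0.1179]
tool_rot: [-0.015, 0.999, 0.034, 0.0]
force: [-0.3, -1.0, -0.9]
finger_gap: 0.285
```

```bash
cat > c.py <<'E'
from h import *
import sys
st();pitch();look(sys.argv[1],(225,135,305,215));cratefit()
E
python3 c.py s8
```

```text
t 14.7 tcp [0.517 0.098 0.118] dock [0.009 0.001 0.118] F [-0.263 -0.993 -0.894] Fd [-0.985  0.294 -0.894] gap 0.28476019544945885
tool pitch 3.939105850912805 yaw err -0.04287338349373079
tip [0.014 0.001 0.045]
crate_heel [278.5 195.9] 0.83
crate_rear_rim [279.8 180.8] 0.91
crate_center [266.1 176.9] 0.69
crate_center [276.4 202.8] 0.66
```

View pics/s8.png

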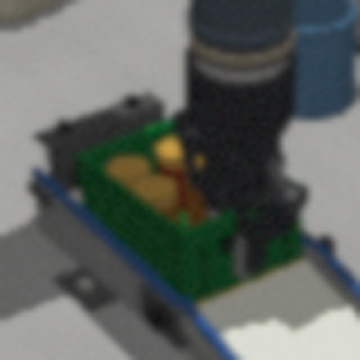

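Call:
{"op": "drive_tool", "data": {
  "linear": [
    [0,1,0.1],
    [0,1,0.1],
    [0,0,0]
  ],
  "rot": [
    [0,0,0],
    [0,0,0],
    [0,0,0]
  ],
  "hand": [24,24,24]
}}

```text
t: 15.15
tcp_pos: [0.5173, 0.0995, 0.1179]
tool_rot: [-0.015, 0.999, 0.034, 0.0]
force: [-0.7, -1.3, -1.4]
finger_gap: 0.281
```

```bash
cat > c.py <<'E'
from h import *
import sys
st();pitch();k=sys.argv[1];look(k,(225,135,305,215))
a=cv2.imread('pics/s8.png');b=cv2.imread(f'pics/{k}.png')
for nm,(x,y,w,h) in dict(rear=(150,195,75,100),jars=(85,140,80,80),guide=(30,240,100,60),).items():
    m=cv2.matchTemplate(b,a[y:y+h,x:x+w],cv2.TM_CCOEFF_NORMED); _,v,_,l=cv2.minMaxLoc(m); print(nm,(np.array(l)-[x,y])/4.5,round(v,3))
E
python3 c.py s9
```

```text
t 15.15 tcp [0.517 0.099 0.118] dock [0.011 0.001 0.118] F [-0.652 -1.294 -1.397] Fd [-1.273  0.692 -1.397] gap 0.28067505963219885
tool pitch 3.9251961709952 yaw err -0.04754549697378514
tip [0.016 0.001 0.045]
rear [-0.222  0.   ] 0.981
jars [-0.222 -0.222] 0.994
guide [0. 0.] 0.994
```

Call:
{"op": "drive_tool", "data": {
  "linear": [
    [0,1,0.1],
    [0,1,0.1],
    [0,0,0]
  ],
  "rot": [
    [0,0,0],
    [0,0,0],
    [0,0,0]
  ],
  "hand": [24,24,24]
}}

```text
t: 15.45
tcp_pos: [0.5172, 0.1018, 0.1179]
tool_rot: [-0.015, 0.999, 0.034, 0.0]
force: [0.4, -0.4, -0.3]
finger_gap: 0.28
```

```bash
python3 c.py s10
```

```text
t 15.45 tcp [0.517 0.102 0.118] dock [0.013 0.001 0.118] F [ 0.394 -0.398 -0.294] Fd [-0.41  -0.381 -0.294] gap 0.2798407341122364
tool pitch 3.9474374714642426 yaw err -0.06249391719680518
tip [0.018 0.001 0.045]
rear [-0.667  0.444] 0.905
jars [-0.444  0.444] 0.972
guide [-0.222 -0.222] 0.982
```

Call:
{"op": "drive_tool", "data": {
  "linear": [
    [0,1,0.1],
    [0,0.5,0.1],
    [0,0,0]
  ],
  "rot": [
    [0,0,0],
    [0,0,0],
    [0,0,0]
  ],
  "hand": [24,24,24]
}}

```text
t: 15.75
tcp_pos: [0.5172, 0.1031, 0.118]
tool_rot: [-0.015, 0.999, 0.034, 0.0]
force: [-0.6, -2.0, -1.3]
finger_gap: 0.281
```

```bash
python3 c.py s11
```

```text
t 15.75 tcp [0.517 0.103 0.118] dock [0.015 0.001 0.118] F [-0.561 -1.998 -1.305] Fd [-1.979  0.623 -1.305] gap 0.2809785728498853
tool pitch 3.905013283652488 yaw err -0.020097936521048465
tip [0.02  0.001 0.046]
rear [-0.889  0.222] 0.906
jars [-0.667  0.222] 0.971
guide [-0.222 -0.222] 0.981
```

Call:
{"op": "drive_tool", "data": {
  "linear": [
    [0,1,0.1],
    [0,0.5,0.1],
    [0,0,0]
  ],
  "rot": [
    [0,0,0],
    [0,0,0],
    [0,0,0]
  ],
  "hand": [24,24,24]
}}

```text
t: 16.05
tcp_pos: [0.5173, 0.1042, 0.118]
tool_rot: [-0.015, 0.999, 0.034, 0.0]
force: [0.0, -2.7, -0.6]
finger_gap: 0.278
```

```bash
python3 c.py s12
```

```text
t 16.05 tcp [0.517 0.104 0.118] dock [0.016 0.001 0.118] F [ 0.035 -2.717 -0.598] Fd [-2.717  0.05  -0.598] gap 0.2780537796340692
tool pitch 3.8697160175805134 yaw err -0.014383004694559042
tip [0.021 0.001 0.046]
rear [-0.889  0.222] 0.912
jars [-0.667  0.222] 0.974
guide [-0.222 -0.222] 0.974
```

Call:
{"op": "drive_tool", "data": {
  "linear": [
    [0,1,0.1],
    [0,0.5,0.1],
    [0,0,0]
  ],
  "rot": [
    [0,0,0],
    [0,0,0],
    [0,0,0]
  ],
  "hand": [24,24,24]
}}

```text
t: 16.35
tcp_pos: [0.5174, 0.1055, 0.1181]
tool_rot: [-0.016, 0.999, 0.034, 0.001]
force: [0.6, -2.8, 0.3]
finger_gap: 0.283
```

```bash
python3 c.py s13
```

```text
t 16.35 tcp [0.517 0.106 0.118] dock [0.017 0.001 0.118] F [ 0.602 -2.795  0.335] Fd [-2.813 -0.515  0.335] gap 0.2828110139116473
tool pitch 3.84351838129754 yaw err -0.0027191977830523526
tip [0.022 0.    0.046]
rear [-0.889  0.222] 0.916
jars [-0.889  0.   ] 0.973
guide [-0.222 -0.444] 0.971
```

Run:
```python
from h import *
a=cv2.imread('pics/s8.png');b=cv2.imread('pics/s13.png')
cv2.imwrite('pics/cmp.png',np.hstack([a[100:340,60:340],b[100:340,60:340]]).repeat(1,0))
i=cv2.imread('pics/cmp.png');cv2.imwrite('pics/cmp.png',cv2.resize(i,None,fx=1.4,fy=1.4))
```

```text
(no output)
```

View pics/cmp.png

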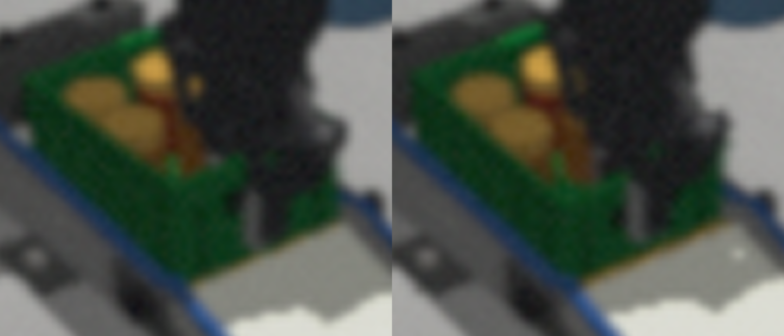

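Call:
{"op": "drive_tool", "data": {
  "linear": [
    [0,-1.5,0],
    [0,-1,0],
    [0,0,0]
  ],
  "rot": [
    [0,0,0],
    [0,0,0],
    [0,0,0]
  ],
  "hand": [24,24,24]
}}

```text
t: 16.65
tcp_pos: [0.5173, 0.1042, 0.1179]
tool_rot: [-0.015, 0.999, 0.035, 0.0]
force: [-0.3, -0.0, 0.2]
finger_gap: 0.281
```

```bash
python3 c.py s14
cat > fit.py <<'E'
from h import *
import sys
# fit heel x, z, pitch to a side image: green mask, visible upper part
def green(n):
    i=cams.snapshot(n); b=i.astype(int); return ((b[:,:,1]>b[:,:,0]*1.35+4)&(b[:,:,1]>b[:,:,2]*1.2+4)),i
for n in ('side','top'):
    g,i=green(n); np.save(f'pics/raw_{n}_{sys.argv[1]}.npy',i)
    y,x=np.nonzero(g[130:225,225:310] if n=='side' else g[150:250,170:300]); print(n,len(x),x.min(),x.max(),y.min(),y.max())
E
python3 fit.py a
```

```text
t 16.65 tcp [0.517 0.104 0.118] dock [0.016 0.001 0.118] F [-0.25  -0.026  0.227] Fd [-0.018  0.251  0.227] gap 0.28104191436679926
tool pitch 3.9752096156910106 yaw err -0.0846605264751879
tip [0.021 0.001 0.045]
rear [-0.889  0.222] 0.918
jars [-0.889  0.   ] 0.973
guide [-0.222 -0.222] 0.98
side 553 16 64 31 70Traceback (most recent call last):
  File "fit.py", line 8, in <module>
    y,x=np.nonzero(g[130:225,225:310] if n=='side' else g[150:250,170:300]); print(n,len(x),x.min(),x.max(),y.min(),y.max())
                                                                                            ~~~~~^^
    return umr_minimum(a, axis, None, out, keepdims, initial, where)
ValueError: zero-size array to reduction operation minimum which has no identity
```

Run:
```python
from h import *
np.set_printoptions(precision=2,suppress=True)
P=np.array([[188,235],[150,205],[115,180],[85,155],[175,260],[205,225],[125,165],[155,188],[40,180],[80,280]],np.float32).reshape(-1,1,2)
ims={k:cv2.cvtColor(cv2.imread(f'pics/s{k}.png'),cv2.COLOR_BGR2GRAY) for k in(8,9,10,12,14)}
for k in(9,10,12,14):
    q,s,e=cv2.calcOpticalFlowPyrLK(ims[8],ims[k],P,None,winSize=(35,35),maxLevel=2)
    print(k,((q-P)/4.5)[:,0].tolist().__repr__() if 0 else np.round(((q-P)/4.5)[:,0],2).tolist())
# column profile of green/yellow near the rear face: mid column between corner and finger
for k in(8,14):
    c=cv2.imread(f'pics/s{k}.png')[:,205:225].mean(1); print(k); print(c[215:310:5].astype(int).tolist())
```

```text
9 [[-0.4300000071525574, -0.20999999344348907], [-0.23000000417232513, -0.1599999964237213], [-0.28999999165534973, -0.2800000011920929], [-0.1599999964237213, -0.4000000059604645], [-0.18000000715255737, 0.8100000023841858], [-0.4699999988079071, 0.12999999523162842], [-0.25999999046325684, -0.20000000298023224], [-0.33000001311302185, -0.23000000417232513], [0.009999999776482582, -0.0], [-0.009999999776482582, -0.05000000074505806]]
10 [[-0.20999999344348907, 2.1600000858306885], [-0.4399999976158142, 1.5], [-0.3199999928474426, 0.5699999928474426], [-0.07999999821186066, 0.20000000298023224], [-1.0199999809265137, -0.44999998807907104], [-1.100000023841858, 2.2899999618530273], [-0.44999998807907104, 0.20000000298023224], [-0.46000000834465027, 1.1399999856948853], [0.009999999776482582, 0.009999999776482582], [-0.009999999776482582, -0.14000000059604645]]
12 [[-0.6200000047683716, 1.7000000476837158], [-0.699999988079071, 1.100000023841858], [-0.6600000262260437, 0.28999999165534973], [-0.41999998688697815, -0.14000000059604645], [-0.33000001311302185, 0.47999998927116394], [-1.1
[... 499 characters left out ...]
99165534973], [-0.8399999737739563, 0.5899999737739563], [0.009999999776482582, -0.009999999776482582], [0.029999999329447746, -0.11999999731779099]]
8
[[46, 62, 49], [35, 63, 31], [28, 60, 16], [27, 56, 14], [27, 54, 14], [22, 48, 12], [23, 47, 11], [23, 48, 13], [24, 51, 13], [27, 55, 16], [27, 55, 15], [25, 54, 12], [26, 54, 13], [25, 54, 12], [25, 54, 13], [36, 62, 38], [61, 85, 76], [100, 116, 114], [121, 131, 131]]
14
[[35, 35, 37], [33, 36, 34], [35, 49, 32], [32, 60, 23], [30, 61, 17], [28, 56, 13], [25, 51, 14], [21, 44, 11], [20, 41, 12], [24, 44, 13], [25, 49, 13], [25, 53, 14], [26, 54, 13], [25, 52, 12], [25, 56, 23], [34, 68, 58], [64, 94, 99], [101, 118, 123], [121, 131, 131]]
```

Call:
{"op": "drive_tool", "data": {
  "linear": [
    [0,-1.5,1],
    [0,-1.5,1],
    [0,-1.5,1],
    [0,-1.5,1],
    [0,0,0],
    [0,0,0]
  ],
  "rot": [
    [0.8,0,0],
    [0.8,0,0],
    [0.8,0,0],
    [0,0,0],
    [0,0,0],
    [0,0,0]
  ],
  "hand": [24,24,24,24,24,24]
}}

```text
t: 17.3
tcp_pos: [0.5174, 0.0983, 0.1131]
tool_rot: [-0.015, 1.0, 0.012, 0.001]
force: [-0.8, -0.1, -0.3]
finger_gap: 0.281
```

```bash
python3 c.py s15|head -4
```

```text
t 17.3 tcp [0.517 0.098 0.113] dock [0.01  0.001 0.113] F [-0.825 -0.111 -0.322] Fd [-0.085  0.828 -0.322] gap 0.28128484542696214
tool pitch 1.3270214911834366 yaw err -0.05427075747983137
tip [0.012 0.001 0.04 ]
rear [-0.667  0.444] 0.904
```

Call:
{"op": "drive_tool", "data": {
  "linear": [
    [0,-1,0],
    [0,-1,0],
    [0,-1,0],
    [0,-1,0],
    [0,-1,0]
  ],
  "rot": [
    [0,0,0],
    [0,0,0],
    [0,0,0],
    [0,0,0],
    [0,0,0]
  ],
  "hand": [24,24,24,24,24]
}}

```text
t: 17.77
tcp_pos: [0.5176, 0.0929, 0.113]
tool_rot: [-0.015, 1.0, 0.012, 0.001]
force: [-0.0, 2.2, 0.5]
finger_gap: 0.281
```

Call:
{"op": "drive_tool", "data": {
  "linear": [
    [0,-1,0],
    [0,-1,0],
    [0,-1,0]
  ],
  "rot": [
    [0,0,0],
    [0,0,0],
    [0,0,0]
  ],
  "hand": [24,24,24]
}}

```text
t: 18.02
tcp_pos: [0.5174, 0.0902, 0.1128]
tool_rot: [-0.014, 1.0, 0.012, 0.001]
force: [0.4, 1.8, -1.0]
finger_gap: 0.281
```

Call:
{"op": "drive_tool", "data": {
  "linear": [
    [0,-1,0],
    [0,-1,0]
  ],
  "rot": [
    [0,0,0],
    [0,0,0]
  ],
  "hand": [24,24]
}}

```text
t: 18.18
tcp_pos: [0.5173, 0.0885, 0.1127]
tool_rot: [-0.014, 1.0, 0.013, 0.0]
force: [0.4, 5.0, -0.9]
finger_gap: 0.279
```

Call:
{"op": "drive_tool", "data": {
  "linear": [
    [0,-1,0]
  ],
  "rot": [
    [0,0,0]
  ],
  "hand": [24]
}}

```text
t: 18.27
tcp_pos: [0.5173, 0.0881, 0.1127]
tool_rot: [-0.013, 1.0, 0.014, 0.0]
force: [0.7, 9.3, 0.1]
finger_gap: 0.282
```

Call:
{"op": "drive_tool", "data": {
  "linear": [
    [0,-1,0]
  ],
  "rot": [
    [0,0,0]
  ],
  "hand": [24]
}}

```text
t: 18.35
tcp_pos: [0.5172, 0.088, 0.1127]
tool_rot: [-0.013, 1.0, 0.014, 0.0]
force: [0.1, 8.5, -0.5]
finger_gap: 0.285
```

Call:
{"op": "drive_tool", "data": {
  "linear": [
    [0,-1.1,0],
    [0,-1.1,0],
    [0,-1.1,0]
  ],
  "rot": [
    [0,0,0],
    [0,0,0],
    [0,0,0]
  ],
  "hand": [24,24,24]
}}

```text
t: 18.6
tcp_pos: [0.5172, 0.0877, 0.1126]
tool_rot: [-0.011, 1.0, 0.017, 0.001]
force: [0.4, 7.2, -0.3]
finger_gap: 0.279
```

Call:
{"op": "drive_tool", "data": {
  "linear": [
    [0,-1.2,0],
    [0,-1.2,0],
    [0,-1.2,0]
  ],
  "rot": [
    [0,0,0],
    [0,0,0],
    [0,0,0]
  ],
  "hand": [24,24,24]
}}

```text
t: 18.85
tcp_pos: [0.5171, 0.0873, 0.1125]
tool_rot: [-0.01, 1.0, 0.02, 0.001]
force: [1.4, 7.5, -1.5]
finger_gap: 0.284
```

Call:
{"op": "drive_tool", "data": {
  "linear": [
    [0,-1.4,0],
    [0,-1.4,0],
    [0,-1.4,0]
  ],
  "rot": [
    [0.2,0,-0.1],
    [0.2,0,-0.1],
    [0.2,0,-0.1]
  ],
  "hand": [24,24,24]
}}

```text
t: 19.1
tcp_pos: [0.5171, 0.0874, 0.1126]
tool_rot: [-0.01, 1.0, 0.018, 0.001]
force: [-0.1, 9.6, -0.3]
finger_gap: 0.28
```

Call:
{"op": "drive_tool", "data": {
  "linear": [
    [0,-1.4,0],
    [0,-1.4,0],
    [0,-1.4,0]
  ],
  "rot": [
    [0.2,0,-0.1],
    [0.2,0,-0.1],
    [0.2,0,-0.1]
  ],
  "hand": [24,24,24]
}}

```text
t: 19.35
tcp_pos: [0.517, 0.0877, 0.1126]
tool_rot: [-0.011, 1.0, 0.016, 0.001]
force: [0.2, 8.3, -0.3]
finger_gap: 0.281
```

Call:
{"op": "drive_tool", "data": {
  "linear": [
    [0,-1.6,0],
    [0,-1.6,0],
    [0,-1.6,0],
    [0,-1.6,0]
  ],
  "rot": [
    [0.15,0,-0.05],
    [0.15,0,-0.05],
    [0.15,0,-0.05],
    [0.15,0,-0.05]
  ],
  "hand": [24,24,24,24]
}}

```text
t: 19.68
tcp_pos: [0.517, 0.0877, 0.1126]
tool_rot: [-0.01, 1.0, 0.016, 0.002]
force: [1.0, 10.7, -0.1]
finger_gap: 0.281
```

Call:
{"op": "drive_tool", "data": {
  "linear": [
    [0,-1.6,0],
    [0,-1.6,0],
    [0,-1.6,0],
    [0,-1.6,0],
    [0,-1.6,0]
  ],
  "rot": [
    [0.15,0,-0.05],
    [0.15,0,-0.05],
    [0.15,0,-0.05],
    [0.15,0,-0.05],
    [0.15,0,-0.05]
  ],
  "hand": [24,24,24,24,24]
}}

```text
t: 20.1
tcp_pos: [0.5168, 0.0878, 0.1126]
tool_rot: [-0.009, 1.0, 0.015, 0.003]
force: [-0.3, 9.9, -0.1]
finger_gap: 0.278
```

Call:
{"op": "drive_tool", "data": {
  "linear": [
    [0,-1.6,0],
    [0,-1.6,0],
    [0,-1.6,0],
    [0,-1.6,0],
    [0,-1.6,0]
  ],
  "rot": [
    [0.15,0,-0.05],
    [0.15,0,-0.05],
    [0.15,0,-0.05],
    [0.15,0,-0.05],
    [0.15,0,-0.05]
  ],
  "hand": [24,24,24,24,24]
}}

```text
t: 20.52
tcp_pos: [0.5167, 0.0879, 0.1126]
tool_rot: [-0.008, 1.0, 0.015, 0.003]
force: [1.2, 10.5, -0.6]
finger_gap: 0.279
```

```bash
python3 c.py s16
python3 - <<'E'
from h import *
P=np.array([[188,235],[150,205],[115,180],[85,155],[125,165],[155,188],[40,180]],np.float32).reshape(-1,1,2)
ims={k:cv2.cvtColor(cv2.imread(f'pics/s{k}.png'),cv2.COLOR_BGR2GRAY) for k in(8,10,14,16)}
for k in(10,14,16):
    q,s,e=cv2.calcOpticalFlowPyrLK(ims[8],ims[k],P,None,winSize=(35,35),maxLevel=2); print(k,((q-P)/4.5)[:,0].T)
E
```

```text
t 20.5167 tcp [0.517 0.088 0.113] dock [-0.001  0.002  0.113] F [ 1.21  10.486 -0.638] Fd [10.443 -1.537 -0.638] gap 0.2793577148693209
tool pitch 1.7184440939392398 yaw err -0.8157319433924141
tip [0.002 0.001 0.04 ]
rear [-0.667  0.444] 0.876
jars [0.    0.667] 0.962
guide [0. 0.] 0.994
10 [[-0.2132331  -0.44221666 -0.3217112  -0.08138529 -0.45315382 -0.45630562
   0.00545586]
 [ 2.1556194   1.501197    0.56896293  0.2008701   0.19685872  1.1433648
   0.00887722]]
14 [[-0.50716823 -0.82200116 -0.75666976 -0.3782145  -0.871248   -0.83570695
   0.00667996]
 [ 1.4906515   0.9791633   0.14454821 -0.32485622 -0.29227024  0.5914883
  -0.0118849 ]]
16 [[-0.79260254 -0.24787733 -0.30932957 -0.06354099 -0.34431797 -0.3894416
   0.00762516]
 [ 2.095615    1.6792026   0.65705365  0.14268324  0.2619595   1.158705
   0.01635403]]
```

Call:
{"op": "drive_tool", "data": {
  "linear": [
    [0,1.5,0],
    [0,1.5,0],
    [0,1.5,0],
    [0,1.5,0],
    [0,0,0],
    [0,0,-4],
    [0,0,-6],
    [0,0,-8],
    [0,0,-10],
    [0,0,-12],
    [0,0,-15],
    [0,0,-15],
    [0,0,-15],
    [0,0,-15],
    [0,0,-15],
    [0,0,-15],
    [0,0,-10],
    [0,0,0]
  ],
  "rot": [
    [0,0,0],
    [0,0,0],
    [0,0,0],
    [0,0,0],
    [0,0,0],
    [0,0,0],
    [0,0,0],
    [0,0,0],
    [0,0,0],
    [0,0,0],
    [0,0,0],
    [0,0,0],
    [0,0,0],
    [0,0,0],
    [0,0,0],
    [0,0,0],
    [0,0,0],
    [0,0,0]
  ],
  "hand": [24,24,24,24,24,24,24,24,24,24,24,24,24,24,24,24,24,24]
}}

```text
t: 22.07
tcp_pos: [0.5154, 0.0877, 0.2702]
tool_rot: [-0.009, 1.0, 0.013, 0.007]
force: [0.0, -0.0, -0.0]
finger_gap: 0.28
```

Run:
```python
from h import *
st();look('s17',(200,110,360,240))
for l in('soy_bottle','steel_bowl','chilli_jar','mug','ladle','stock_carton'):
    print(l,[np.round(r['at'],1).tolist() for r in cams.spot_point(l,'side')][:2])
r=[x for x in cams.regions_of('crate_center','side') if x['pixels'][190,265]]
print([x['rect'] for x in r])
```

```text
t 22.0667 tcp [0.515 0.088 0.27 ] dock [-0.001  0.003  0.27 ] F [ 0.021 -0.021 -0.015] Fd [-0.022 -0.02  -0.015] gap 0.2804190555006758
soy_bottle [[191.3, 169.2], [279.5, 186.8]]
steel_bowl [[318.3, 179.0], [393.5, 211.5]]
chilli_jar [[341.2, 196.5]]
mug [[295.7, 155.8]]
ladle [[393.4, 215.3]]
stock_carton [[347.2, 336.6]]
[[240.2, 156.7, 292.2, 202.8]]
```

View pics/s17.png

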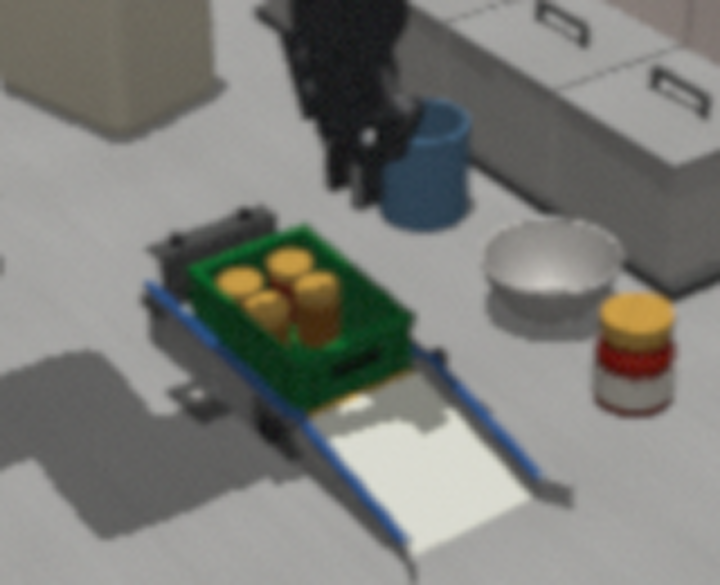

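Run:
```python
from h import *
c=cams.snapshot('side').astype(int)
print(proj('side',O+D.apply(np.array([.004,0,.022])+R.from_euler('y',-.07).apply([[0,.05,.06],[0,-.05,.06],[.14,.05,.06],[.14,-.05,.06]]))))
print(proj('side',O+D.apply(np.array([.000,0,.034])+R.from_euler('y',.02).apply([[0,.05,.06],[0,-.05,.06],[.14,.05,.06],[.14,-.05,.06]]))))
print('seen approx', np.array([[302,350],[412,318],[190,268],[305,228]])/4.5+[200,110])
```

```text
[[266.96893543 191.30789846]
 [292.74167709 180.45628177]
 [242.75694579 169.467617  ]
 [267.87792462 159.78330571]]
[[266.57047267 187.88060284]
 [292.46039234 177.08572075]
 [242.48782828 169.36339647]
 [267.59520281 159.69012137]]
seen approx [[267.11111111 187.77777778]
 [291.55555556 180.66666667]
 [242.22222222 169.55555556]
 [267.77777778 160.66666667]]
```

Run:
```python
from h import *
c=cams.snapshot('side').astype(int)
for col in (262,265,267,269,272,278,285,290): print(col,'rows170-208',c[170:208,col,1].tolist())
def line(xh,zh,p,y): 
    return proj('side',O+D.apply(np.array([xh,0,zh])+R.from_euler('y',-np.radians(p)).apply([[0,.05,y],[0,-.05,y]])))
for a in ((.003,.022,4),(0,.034,-1.2)):
    l=line(*a,.06); m=line(*a,0.03); print(a,[(x,np.round(np.interp(x,l[:,0],l[:,1]),1)) for x in(269,272,278,285,290)])
```

```text
262 rows170-208 [127, 91, 68, 40, 39, 64, 82, 89, 88, 84, 75, 71, 60, 48, 47, 53, 58, 58, 54, 47, 46, 50, 48, 49, 47, 49, 48, 49, 53, 52, 53, 50, 46, 41, 39, 32, 32, 35]
265 rows170-208 [138, 104, 95, 94, 79, 60, 52, 46, 37, 37, 39, 47, 68, 75, 84, 85, 73, 67, 66, 62, 55, 47, 46, 50, 51, 52, 51, 52, 51, 50, 49, 51, 52, 54, 56, 60, 68, 63]
267 rows170-208 [123, 128, 144, 143, 112, 87, 76, 64, 51, 44, 46, 45, 42, 45, 47, 50, 60, 65, 67, 66, 62, 55, 53, 54, 53, 55, 54, 52, 55, 52, 55, 54, 52, 57, 66, 70, 73, 79]
269 rows170-208 [105, 140, 152, 142, 110, 91, 77, 70, 58, 48, 45, 44, 45, 45, 45, 45, 49, 62, 67, 62, 58, 54, 50, 49, 46, 48, 47, 48, 48, 47, 54, 72, 96, 107, 105, 94, 84, 77]
272 rows170-208 [91, 133, 137, 111, 94, 87, 78, 73, 59, 48, 46, 45, 47, 44, 43, 51, 67, 74, 65, 57, 53, 52, 52, 50, 53, 54, 53, 53, 53, 65, 86, 106, 126, 133, 134, 131, 129, 124]
278 rows170-208 [64, 55, 51, 51, 51, 49, 51, 51, 48, 51, 48, 52, 52, 58, 65, 63, 58, 55, 52, 38, 26, 25, 33, 47, 55, 53, 58, 101, 170, 208, 206, 161, 135, 132, 133, 153, 198, 215]
285 rows170-208 [161, 159, 155, 135, 101, 74, 61, 51, 52, 53, 54, 63, 61, 58, 53, 54, 49, 46, 49, 53, 51, 54, 53, 55, 71, 98, 123, 132, 132, 132, 131, 134, 135, 157, 204, 217, 217, 219]
290 rows170-208 [162, 163, 162, 162, 162, 162, 159, 146, 112, 81, 66, 63, 65, 68, 65, 57, 54, 52, 53, 58, 54, 58, 76, 104, 124, 131, 133, 133, 131, 132, 134, 134, 133, 149, 187, 213, 217, 218]
(0.003, 0.022, 4) [(269, np.float64(190.7)), (272, np.float64(189.4)), (278, np.float64(186.9)), (285, np.float64(183.9)), (290, np.float64(181.8))]
(0, 0.034, -1.2) [(269, np.float64(186.9)), (272, np.float64(185.6)), (278, np.float64(183.1)), (285, np.float64(180.2)), (290, np.float64(178.1))]
```

```bash
python3 -c "
from station import order; print(order.sign_off())"
```

```text
the job is handed in; nothing more can be done
None
```

The middle-sized crate is parked in the dock behind the yellow lip, and I handed the job in at about 22 s of the 64 s allowed.

- **Sliding in:** I gripped the trailing wall lightly to line the crate up with the lane. I then loosened the fingers and pushed it up the ramp, jars first, in small steps until the rear dropped.
- **Drop:** The near rear corner fell about 2.7 px in the side view, roughly 10 mm, between two of my 2 mm steps. I pushed on about 4 mm before I was sure of this; the push force stayed under 3 N and a gap to the back stop is still visible.
- **Catch:** I drew it back with a finger low on the inside of the trailing wall. It met the lip and stopped. I held it there for about 2 s at 7 to 11 N, the last second or so at about 10 N. I then moved the fingers clear and lifted away; the force reads zero.

**Last checks:** The rear rim in the final picture sits within about 1 px of where a seated crate should be, and 2–3 px below where one resting on the lip would be. The yellow line shows in front of the crate's trailing wall.

Some readings disagreed:
- One rim corner I read by eye suggested the crate had not dropped, but the brightness profile along the rim settled that it had.
- My template check also showed only part of the drop, because its patch took in things that don't move.

The mug, bowl and chilli jar look undisturbed in the final picture. For the bottle, ladle and carton I only had the network's detections, which I did not compare with their starting positions; the arm never worked near them.

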